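Find the tin that rattles and hold it out

ROBOT

A 7-joint arm with a two-finger parallel gripper is mounted at the origin on the work surface. World frame = base frame: x ahead of the robot, y to its left, z up, the work surface at z = 0. Lengths are in m, angles in rad, forces in N, time in s.
With the tool pointing down it reaches from about 0.35 to 0.9 m from the base axis. Payload 8.1 kg.
Tool frame: the origin (TCP) lies midway between the tips of the shut fingers; the grasp point (between the pads) lies 19 mm behind it; z points along the fingers, y is the line along which they close (so a half turn about z gives the same grasp; the last joint's range is limited). The gripper opens to 92 mm and grips with 3 to 60 N. Pads are 19 mm wide; open, the fingers measure 130 mm over their backs; the gripper's body (75 mm by 190 mm) begins 47 mm behind the grasp point.
Start: joints at [1.241, 0.434, 0.025, 1.573, -0.012, 1.134, -0.075], TCP at [0.141, -0.609, 0.191] pointing down, gripper open.
Joint ranges: [-2.62, 2.62], [-0.44, 2.09], [-1.27, 1.32], [0.08, 2.57], [-1.32, 4.46], [0.12, 2], [-2.74, 2.74]. Speed limits (rad/s): [2.22, 2.22, 3.01, 3.01, 3.14, 3.14, 3.14].

INTERFACE

Orientations are given as a unit quaternion [x, y, z, w].
In Python, from cell import robot gives the robot as it stands. The module is installed in compiled form; this text tells all that it offers.
- The arm moves only by the tool apply_moves, never from a script. Its argument "moves" is a list of rows, each an object with "delta_pos": the shift along the tool's x, y, z each as a share of 40 cm, from -1 to 1, a list of three; "twist": the turn, a rotation vector about the tool's x, y, z each as a share of 1.5 rad, from -1 to 1, a list of three. In form: [{"delta_pos": [x, y, z], "twist": [rx, ry, rz]}, ...]. A call has 1 to 20 rows; each row is the pose to reach, as a shift and turn from the pose commanded when the call began, along the tool's axes at that moment; what a row does not reach only later rows make up. A row lasts 1/10 s, in which the tool goes at most 50 mm and 8.59 degrees, less where a joint would pass 70% of its speed; a pose out of reach is approached as far as the arm can. A call with a number of a shift or a turn outside -1 to 1 is refused whole. A call with a gripper value outside its range is refused whole. "gripper" is the finger opening in mm, from 0 to 91.8, set as the call begins (left out, the last holds). The fingers move at their own pace and stop on an object; the grip force is fixed at half the most. Time passes only in rows, so rows that repeat a pose let the fingers close. It gives the time, the measured TCP pose, the force, the opening and the grip force at its end, in the units of the state.
- robot.sense(): the state, without advancing time (a new reading comes with each control period).
- robot.get_image(name): name is "side" or "top"; returns a dict with "img" (400x640x3 uint8, red, green, blue), "z_map" (400x640 float32, m along the optical axis (not along the pixel's ray), 0 where there is no reading), "fx", "fy", "cx", "cy" (pixels), "R" (3x3) and "t" (3): a world point X has camera coordinates R X + t. Camera axes: x right, y down, z forward; pixel columns grow to the right and rows downward; lengths in m; the calibration is good to about 2 mm. A picture is of the moment at which its call begins.
- robot.finish_job(): hands the job in; it is judged then, once.
The state is a dict: "t": time; "q": joint angles; "joint_velocities": joint speeds; "joint_efforts": joint torques, N m; "eef_pos": TCP position; "ee_rot": TCP orientation; "contact_force": force on the tool from outside, world axes, zero at the start; "moment": the same for the moment, N m; "width": finger opening in m; "grasp_force": force on a finger pad.
Only numpy, scipy, OpenCV 4.12 (cv2) and the standard library are available. Lean on these libraries where they do the work, as an engineer would, in place of code of your own. Each camera call takes 0.05 s, during which the arm holds its last target. There are 200 camera calls.

TASK

One of the three sealed oblong tins has a brass ball knob loose inside; the others are packed tight. Take the tins one at a time, lift each clear of the bench, shake it briskly to feel whether it rattles, and stand it on the plywood board before lifting the next (the third need not be put down if it is the one that rattles). Then hold the tin that rattles out upright and still over the round cork mat, about 20 cm above it, with the other two left standing on the board, and leave the other things on the bench alone; the program finishes while still holding the tin.

Things in the scene. Friction and masses are not known exactly. Their poses are not given: they have to be found in the camera images.
- tin_a_center (a point): centre (half-way up) of one of three identical sealed oblong tins, plain steel, darker lid, 56 mm along its x, 110 mm along its y, 60 mm tall, flat sides, 0.4 to 0.6 kg with contents (in one a loose 40 mm, 0.28 kg brass ball that can roll 32 mm either way along y); starts upright on the left half of the bench, yaw within 0.4 rad; z up. Letters and places say nothing about which rattles
- tin_b_center (a point): centre (half-way up) of one of three identical sealed oblong tins, plain steel, darker lid, 56 mm along its x, 110 mm along its y, 60 mm tall, flat sides, 0.4 to 0.6 kg with contents (in one a loose 40 mm, 0.28 kg brass ball that can roll 32 mm either way along y); starts upright on the left half of the bench, yaw within 0.4 rad; z up. Letters and places say nothing about which rattles
- tin_c_center (a point): centre (half-way up) of one of three identical sealed oblong tins, plain steel, darker lid, 56 mm along its x, 110 mm along its y, 60 mm tall, flat sides, 0.4 to 0.6 kg with contents (in one a loose 40 mm, 0.28 kg brass ball that can roll 32 mm either way along y); starts upright on the left half of the bench, yaw within 0.4 rad; z up. Letters and places say nothing about which rattles
- board_top (a point): centre of the top face of the fixed plywood board that lies flat on the right half of the bench: 360 mm along its x, 130 mm along its y, top face 12 mm above the bench; z up. Three tins stand on it side by side, 110 mm apart along its x, each lying across it (long sides along its y)
- mat_top (a point): centre of the top face of the fixed round cork mat, 120 mm across, 4 mm thick, lying flat on the bench ahead of the robot; z up
- spool: bystander: small turned wooden spool, 36 mm across and 52 mm tall, standing among the tins; origin at the centre of its underside, z up. Leave it alone
- offcut: bystander: dark wooden offcut 45 x 60 mm and 28 mm tall, between the mat, the board and the robot; origin at the centre of its underside. Leave it alone
Mind the look-alikes: they are no part of the job. Leave any pink look-alike of the part that bears tin_b_center alone. What is shaped like the part that bears tin_a_center but turquoise is not meant.

How it is judged:
By the outcome, as a careful person would: the job done as asked, in the order asked, and still so for the second after the job is handed in, while the arm keeps its last pose, push and grip.
It also fails if it takes over 72 s, if anything falls off the work surface, if the arm or the gripper's body presses on something with over 40 N, if the wrist force passes 120 N, or if a joint passes its speed limit or range.

## Working session

There is one attempt and no reset: what is moved stays moved. The work goes in short steps, Python scripts to look and compute and a tool call to move; the robot and the scene stay as the last step left them, time stands still between calls to the robot, and variables do not carry over. Pictures are saved under pics/ and viewed, at most 10 in all, crops included, and the job is handed in when it is done.

Besides the shell and the picture viewer there is one more tool, called after ">>>" as name(argument=value, ...) on one line, values as JSON. apply_moves: Moves the arm, as the interface text tells. Its arguments: {"type":"object","properties":{"moves":{"type":"array","items":{"type":"object","properties":{"delta_pos":{"type":"array","items":{"type":"number","minimum":-1,"maximum":1}},"twist":{"type":"array","items":{"type":"number","minimum":-1,"maximum":1}}}}},"gripper":{"type":"number"}},"required":["moves"]}

```bash
mkdir -p pics
python3 - <<'E'
from cell import robot
import cv2,numpy as np
s=robot.sense();print({k:np.round(v,3).tolist() for k,v in s.items()})
for n in("top","side"):
    d=robot.get_image(n);cv2.imwrite(f"pics/{n}0.png",d["img"][:,:,::-1]);np.savez(f"pics/{n}0.npz",**d)
    print(n,d["fx"],d["cx"],d["cy"],np.round(d["R"],3).tolist(),d["t"])
E
```

```text
{'t': 0.0, 'q': [1.241, 0.435, 0.025, 1.574, -0.012, 1.134, -0.075], 'joint_velocities': [0.0, 0.0, -0.001, 0.001, -0.0, -0.0, -0.0], 'joint_efforts': [-0.001, -66.786, 0.985, -31.445, -0.06, 0.043, 0.0], 'eef_pos': [0.14, -0.608, 0.191], 'ee_rot': [0.994, 0.113, -0.0, -0.001], 'contact_force': [0.482, -1.18, -1.149], 'moment': [-0.01, 0.004, -0.031], 'grasp_force': 0.0, 'width': 0.092}
top 442.6984259893145 313.4627113726647 200.56456516772283 [[0.005, -1.0, 0.012], [-0.985, -0.007, -0.175], [0.175, -0.011, -0.985]] [0.03779795 0.45732666 1.03416814]
side 368.3293588625163 316.2083053859942 201.62545975137894 [[0.997, -0.077, 0.019], [-0.032, -0.612, -0.79], [0.073, 0.787, -0.612]] [-0.48236     0.09834002  0.76313466]
```

View pics/top0.png

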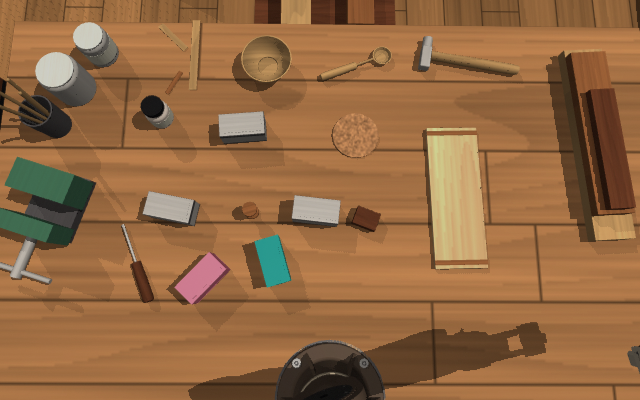

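View pics/side0.png

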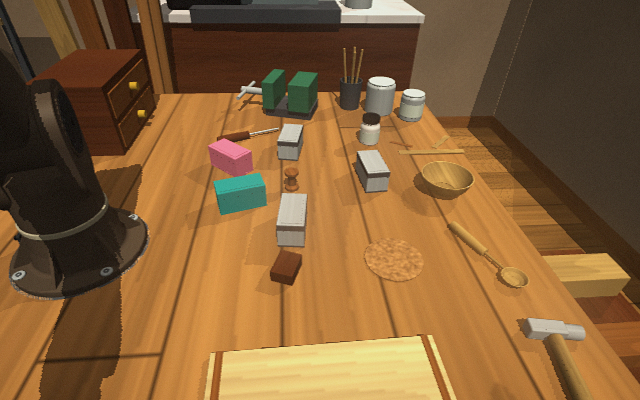

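Three grey tins in the top view: (242,127), (170,208) and (317,210). These are plain steel, so they fit. The pink block (201,278) and turquoise block (272,261) are look-alikes to leave alone. The spool is at (250,211), the offcut at (365,218), the mat at (355,135) and the board at (457,198). Next I measure them and confirm with a crop.

```bash
cat > h.py <<'E'
import numpy as np,cv2
def cloud(d):
    z=d["z_map"];v,u=np.mgrid[:400,:640]
    P=np.stack([(u-d["cx"])/d["fx"]*z,(v-d["cy"])/d["fy"]*z,z],-1)
    return (P-d["t"])@d["R"]
def rect(W,m):
    r=cv2.minAreaRect((W[m][:,:2]*1000).astype(np.float32));return r
E
python3 - <<'E'
from h import *
d=dict(np.load("pics/top0.npz"));W=cloud(d);im=d["img"].astype(int)
for n,(u,v),h in [("tin1",(242,123),.06),("tin2",(170,205),.06),("tin3",(317,206),.06),("pink",(201,278),.06),("turq",(272,261),.06),("board",(457,198),.012),("offcut",(365,215),.028),("spool",(250,208),.052),("mat",(355,135),.004),("jar",(157,108),.06)]:
    z0=W[v,u,2]
    m=(abs(W[:,:,2]-z0)<(.004 if h>.01 else .002))
    if n=="mat":
        m=np.ones((400,640),bool)
        hsv=cv2.cvtColor(d["img"],cv2.COLOR_RGB2HSV); print("mat hsv",hsv[v,u],"bench",hsv[v,u+40])
        m=(abs(W[:,:,2]-.004)<.0025)
    k,l=cv2.connectedComponents(m.astype(np.uint8),connectivity=4)
    m=l==l[v,u]
    r=rect(W,m);print(n,"z",round(float(np.median(W[m][:,2])),4),m.sum(),np.round(r[0],1),np.round(r[1],1),round(r[2],1))
    if m.sum()<20000: print("   box",np.round(cv2.boxPoints(r)).tolist())
print(W[350:352,600:602,2].ravel())
cv2.imwrite("pics/crop1.png",cv2.resize(d["img"][90:310,110:400,::-1],None,fx=2.7,fy=2.7))
E
```

```text
tin1 z 0.0598 942 [644.5 219.5] [ 59.1 111.2] 4.7
   box [[610.0, 272.0], [620.0, 162.0], [679.0, 166.0], [669.0, 277.0]]
tin2 z 0.0601 1069 [436.8 384.7] [112.9  57.2] 79.1
   box [[398.0, 335.0], [454.0, 324.0], [476.0, 435.0], [419.0, 446.0]]
tin3 z 0.06 1078 [433.4  35.2] [111.1  58. ] 83.4
   box [[398.0, -17.0], [456.0, -23.0], [469.0, 87.0], [411.0, 94.0]]
pink z 0.0601 1161 [271.3 301.1] [ 57. 111.] 46.6
   box [[211.0, 319.0], [292.0, 242.0], [331.0, 284.0], [251.0, 360.0]]
turq z 0.0597 938 [312.3 136.5] [110.9  57.1] 16.5
   box [[251.0, 148.0], [267.0, 93.0], [374.0, 125.0], [357.0, 180.0]]
board z 0.0114 6702 [ 477.7 -316.7] [360.4 131.7] 1.1
   box [[296.0, -254.0], [299.0, -386.0], [659.0, -379.0], [657.0, -247.0]]
offcut z 0.0279 292 [417.7 -88.8] [58.8 44.9] 68.9
   box [[386.0, -108.0], [428.0, -124.0], [449.0, -69.0], [407.0, -53.0]]
spool z 0.0516 161 [434.4 195.2] [33.  33.9] 48.8
   box [[411.0, 194.0], [436.0, 172.0], [458.0, 196.0], [433.0, 219.0]]
mat hsv [ 13 140 175] bench [ 14 150 172]
mat z 0.0035 1211 [637.4 -68.4] [119.4 120.6] 58.9
   box [[555.0, -88.0], [658.0, -151.0], [720.0, -48.0], [617.0, 14.0]]
jar z 0.0837 326 [679.7 432.6] [53.4 51. ] 45.8
   box [[643.0, 431.0], [679.0, 396.0], [717.0, 434.0], [680.0, 469.0]]
[-0.00234197 -0.00202045  0.00108396 -0.00357926]
```

View pics/crop1.png

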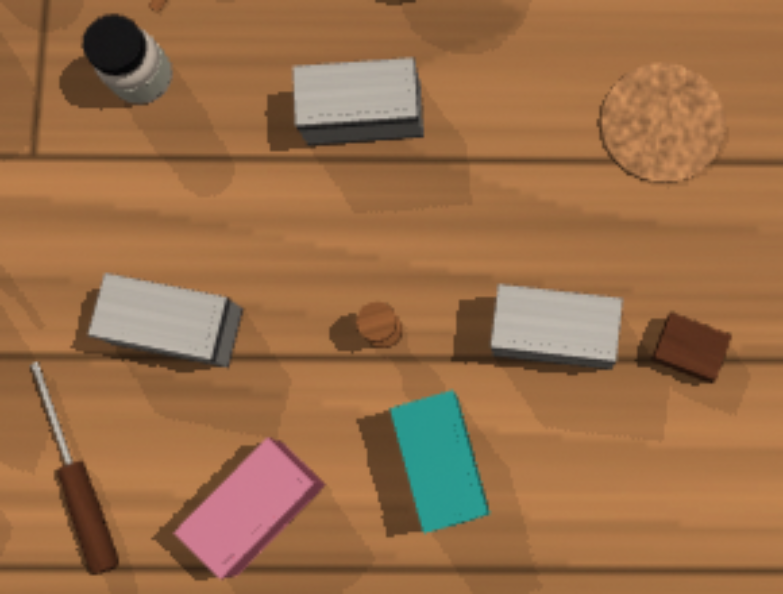

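The crop shows three plain steel tins with darker sides, plus the pink and turquoise decoys, so the steel ones are the targets. Heights (60 mm, board 12 mm) and sizes all check. Next, a planner helper.

```bash
cat > plan.py <<'E'
import sys,json,numpy as np
from scipy.spatial.transform import Rotation as R
def T(psi,tilt=0):  # tool y at azimuth psi, z down
    s,c=np.sin(psi),np.cos(psi)
    return R.from_matrix(np.array([[-s,c,0],[c,s,0],[0,0,-1.]]))*R.from_rotvec([0,tilt,0])
def rel(p0,r0,p,r):
    return np.round(r0.inv().apply(np.array(p)-p0)/.4,3).tolist(),np.round((r0.inv()*r).as_rotvec()/1.5,3).tolist()
def show(*calls):
    # each call: list of (x,y,z,psi_deg); the first starts from the measured pose
    from cell import robot
    s=robot.sense();p0=np.array(s["eef_pos"]);r0=R.from_quat(s["ee_rot"])
    y=r0.as_matrix()[:,1];print("t",round(s["t"],2),"pos",p0.round(4),"psi",round(np.degrees(np.arctan2(y[1],y[0])),1),"w",round(s["width"],4),"gf",round(s["grasp_force"],1),"F",np.round(s["contact_force"],1),"M",np.round(s["moment"],3))
    for c in calls:
        last=p0
        for w in c:
            r=T(np.radians(w[3]),w[4] if len(w)>4 else 0);d=rel(p0,r0,w[:3],r)
            print(d,"rows>=",round(max(np.linalg.norm(np.array(w[:3])-last)/.05,0),1),"rot",round((r0.inv()*r).magnitude()/.15,1));last=np.array(w[:3])
        print("--");p0=np.array(c[-1][:3]);r0=T(np.radians(c[-1][3]))
E
python3 -c "
from plan import *
show([(.32,-.28,.22,-50)],[(.4334,.0352,.16,-6.6)],[(.4334,.0352,.018,-6.6)],[(.4334,.0352,.2,-6.6)])"
```

```text
t 0.1 pos [ 0.1404 -0.6085  0.1907] psi -77.0 w 0.092 gf 0.0 F [ 0.2 -0.1 -0.7] M [-0.043  0.029  0.019]
([0.622, -0.699, -0.072], [-0.001, -0.0, -0.314]) rows>= 7.5 rot 3.1
--
([0.724, -0.421, 0.15], [0.0, 0.0, -0.505]) rows>= 6.8 rot 5.0
--
([0.0, 0.0, 0.355], [0.0, 0.0, 0.0]) rows>= 2.8 rot 0.0
--
([0.0, 0.0, -0.455], [0.0, 0.0, 0.0]) rows>= 3.6 rot 0.0
--
```

>>> apply_moves(moves=[{"delta_pos": [0.622,-0.699,-0.072],"twist": [0,0,-0.314]},{"delta_pos": [0.622,-0.699,-0.072],"twist": [0,0,-0.314]},{"delta_pos": [0.622,-0.699,-0.072],"twist": [0,0,-0.314]},{"delta_pos": [0.622,-0.699,-0.072],"twist": [0,0,-0.314]},{"delta_pos": [0.622,-0.699,-0.072],"twist": [0,0,-0.314]},{"delta_pos": [0.622,-0.699,-0.072],"twist": [0,0,-0.314]},{"delta_pos": [0.622,-0.699,-0.072],"twist": [0,0,-0.314]},{"delta_pos": [0.622,-0.699,-0.072],"twist": [0,0,-0.314]},{"delta_pos": [0.622,-0.699,-0.072],"twist": [0,0,-0.314]}], gripper=91.8)

```text
t: 1.0
eef_pos: [0.322, -0.2772, 0.2206]
ee_rot: [0.939, 0.345, 0.0, 0.0]
contact_force: [-0.2, -0.8, 0.5]
width: 0.0919
grasp_force: 0.0
```

```bash
python3 -c "
from plan import *
show([(.4334,.0352,.16,-6.6)])"
```

```text
t 1.0 pos [ 0.322  -0.2772  0.2206] psi -49.7 w 0.0919 gf 0.0 F [-0.2 -0.8  0.5] M [-0.046 -0.065  0.071]
([0.718, -0.415, 0.152], [0.0, -0.0, -0.501]) rows>= 6.7 rot 5.0
--
```

>>> apply_moves(moves=[{"delta_pos": [0.718,-0.415,0.152],"twist": [0,0,-0.501]},{"delta_pos": [0.718,-0.415,0.152],"twist": [0,0,-0.501]},{"delta_pos": [0.718,-0.415,0.152],"twist": [0,0,-0.501]},{"delta_pos": [0.718,-0.415,0.152],"twist": [0,0,-0.501]},{"delta_pos": [0.718,-0.415,0.152],"twist": [0,0,-0.501]},{"delta_pos": [0.718,-0.415,0.152],"twist": [0,0,-0.501]},{"delta_pos": [0.718,-0.415,0.152],"twist": [0,0,-0.501]},{"delta_pos": [0.718,-0.415,0.152],"twist": [0,0,-0.501]},{"delta_pos": [0.718,-0.415,0.152],"twist": [0,0,-0.501]},{"delta_pos": [0.718,-0.415,0.152],"twist": [0,0,-0.501]},{"delta_pos": [0.718,-0.415,0.152],"twist": [0,0,-0.501]}])

```text
t: 2.1
eef_pos: [0.4334, 0.0293, 0.1594]
ee_rot: [0.75, 0.662, -0.0, 0.0]
contact_force: [0.4, 0.0, 0.4]
width: 0.0919
grasp_force: 0.0
```

```bash
python3 -c "
from plan import *
show([(.4334,.0352,.018,-6.6)],[(.4334,.0352,.2,-6.6)])"
```

```text
t 2.1 pos [0.4334 0.0293 0.1594] psi -7.1 w 0.0919 gf 0.0 F [0.4 0.  0.4] M [-0.068 -0.121 -0.047]
([0.015, -0.002, 0.354], [-0.0, 0.001, -0.006]) rows>= 2.8 rot 0.1
--
([0.0, 0.0, -0.455], [0.0, 0.0, 0.0]) rows>= 3.6 rot 0.0
--
```

>>> apply_moves(moves=[{"delta_pos": [0.008,0.003,0.2]},{"delta_pos": [0.008,0.003,0.3]},{"delta_pos": [0.008,0.003,0.354]},{"delta_pos": [0.008,0.003,0.354]},{"delta_pos": [0.008,0.003,0.354]},{"delta_pos": [0.008,0.003,0.354]}])

```text
invalid input
```

```bash
python3 -c "
from plan import *
show([(.4334,.0352,.2,-6.6)])"
```

```text
t 2.1 pos [0.4334 0.0293 0.1594] psi -7.1 w 0.0919 gf 0.0 F [0.4 0.  0.4] M [-0.068 -0.121 -0.047]
([0.015, -0.002, -0.101], [-0.0, 0.001, -0.006]) rows>= 0.8 rot 0.1
--
```

Twist is required in every row.

>>> apply_moves(moves=[{"delta_pos": [0.008,0.003,0.2],"twist": [0,0,0]},{"delta_pos": [0.008,0.003,0.3],"twist": [0,0,0]},{"delta_pos": [0.008,0.003,0.354],"twist": [0,0,0]},{"delta_pos": [0.008,0.003,0.354],"twist": [0,0,0]},{"delta_pos": [0.008,0.003,0.354],"twist": [0,0,0]},{"delta_pos": [0.008,0.003,0.354],"twist": [0,0,0]}])

```text
t: 2.7
eef_pos: [0.4367, 0.034, 0.0199]
ee_rot: [0.749, 0.662, 0.001, 0.001]
contact_force: [0.9, 0.1, 0.8]
width: 0.0918
grasp_force: 0.0
```

```bash
python3 -c "
from plan import *
show([(.4334,.0352,.2,-6.6)])"
```

```text
t 2.7 pos [0.4367 0.034  0.0199] psi -7.0 w 0.0918 gf 0.0 F [0.9 0.1 0.8] M [-0.042 -0.126  0.023]
([0.002, -0.007, -0.45], [0.002, -0.0, -0.005]) rows>= 3.6 rot 0.1
--
```

>>> apply_moves(gripper=40, moves=[{"delta_pos": [0,-0.005,0],"twist": [0,0,0]},{"delta_pos": [0,-0.005,0],"twist": [0,0,0]},{"delta_pos": [0,-0.005,0],"twist": [0,0,0]},{"delta_pos": [0,-0.005,0],"twist": [0,0,0]},{"delta_pos": [0,-0.005,0],"twist": [0,0,0]},{"delta_pos": [0,-0.005,0],"twist": [0,0,0]},{"delta_pos": [0,-0.005,0],"twist": [0,0,0]}])

```text
t: 3.4
eef_pos: [0.4341, 0.0344, 0.0182]
ee_rot: [0.749, 0.663, 0.001, 0.0]
contact_force: [2.7, -0.5, 4.3]
width: 0.0557
grasp_force: 30.0
```

>>> apply_moves(moves=[{"delta_pos": [0,0,-0.08],"twist": [0,0,0]},{"delta_pos": [0,0,-0.18],"twist": [0,0,0]},{"delta_pos": [0,0,-0.28],"twist": [0,0,0]},{"delta_pos": [0,0,-0.38],"twist": [0,0,0]},{"delta_pos": [0,0,-0.45],"twist": [0,0,0]},{"delta_pos": [0,0,-0.45],"twist": [0,0,0]},{"delta_pos": [0,0,-0.45],"twist": [0,0,0]},{"delta_pos": [0,0,-0.45],"twist": [0,0,0]},{"delta_pos": [0,0,-0.45],"twist": [0,0,0]}])

```text
t: 4.3
eef_pos: [0.4319, 0.0342, 0.1962]
ee_rot: [0.749, 0.663, -0.001, -0.001]
contact_force: [0.1, -0.0, -4.4]
width: 0.0556
grasp_force: 30.0
```

```bash
python3 -c "
from plan import *
show([(.4334,.0352,.2,-6.6)])"
```

```text
t 4.3 pos [0.4319 0.0342 0.1962] psi -7.0 w 0.0556 gf 30.0 F [ 0.1 -0.  -4.4] M [-0.021 -0.103  0.031]
([0.003, 0.003, -0.009], [-0.002, 0.0, -0.004]) rows>= 0.1 rot 0.0
--
```

>>> apply_moves(moves=[{"delta_pos": [0.1,0,0],"twist": [0,0,0]},{"delta_pos": [0,0,0],"twist": [0,0,0]},{"delta_pos": [-0.1,0,0],"twist": [0,0,0]},{"delta_pos": [0,0,0],"twist": [0,0,0]},{"delta_pos": [0.1,0,0],"twist": [0,0,0]},{"delta_pos": [0,0,0],"twist": [0,0,0]},{"delta_pos": [-0.1,0,0],"twist": [0,0,0]},{"delta_pos": [0,0,0],"twist": [0,0,0]},{"delta_pos": [0.1,0,0],"twist": [0,0,0]},{"delta_pos": [0,0,0],"twist": [0,0,0]},{"delta_pos": [-0.1,0,0],"twist": [0,0,0]},{"delta_pos": [0,0,0],"twist": [0,0,0]},{"delta_pos": [0.1,0,0],"twist": [0,0,0]},{"delta_pos": [0,0,0],"twist": [0,0,0]},{"delta_pos": [-0.1,0,0],"twist": [0,0,0]},{"delta_pos": [0,0,0],"twist": [0,0,0]}])

```text
t: 5.9
eef_pos: [0.4319, 0.0217, 0.1956]
ee_rot: [0.754, 0.657, -0.004, 0.001]
contact_force: [1.0, -4.6, -3.8]
width: 0.055
grasp_force: 30.0
```

```bash
python3 -c "
from plan import *
show()"
```

```text
t 5.9 pos [0.4319 0.0217 0.1956] psi -7.9 w 0.055 gf 30.0 F [ 1.  -4.6 -3.8] M [-1.348 -0.118  0.005]
```

>>> apply_moves(moves=[{"delta_pos": [0,0,0],"twist": [0,0.067,0]},{"delta_pos": [0,0,0],"twist": [0,0.133,0]},{"delta_pos": [0,0,0],"twist": [0,0.133,0]},{"delta_pos": [0,0,0],"twist": [0,0.133,0]},{"delta_pos": [0,0,0],"twist": [0,0.133,0]},{"delta_pos": [0,0,0],"twist": [0,0.133,0]},{"delta_pos": [0,0,0],"twist": [0,0.133,0]}])

```text
t: 6.6
eef_pos: [0.4331, 0.035, 0.1978]
ee_rot: [0.745, 0.66, 0.074, -0.066]
contact_force: [0.7, -0.1, -4.3]
width: 0.0553
grasp_force: 30.0
```

```bash
python3 -c "
from plan import *
show()"
```

```text
t 6.6 pos [0.4331 0.035  0.1978] psi -6.9 w 0.0553 gf 30.0 F [ 0.7 -0.1 -4.3] M [-0.46  -0.041  0.008]
```

>>> apply_moves(moves=[{"delta_pos": [0,0,0],"twist": [0,-0.1,0]},{"delta_pos": [0,0,0],"twist": [0,-0.2,0]},{"delta_pos": [0,0,0],"twist": [0,-0.266,0]},{"delta_pos": [0,0,0],"twist": [0,-0.266,0]},{"delta_pos": [0,0,0],"twist": [0,-0.266,0]},{"delta_pos": [0,0,0],"twist": [0,-0.266,0]},{"delta_pos": [0,0,0],"twist": [0,-0.266,0]},{"delta_pos": [0,0,0],"twist": [0,-0.266,0]}])

```text
t: 7.4
eef_pos: [0.4331, 0.0331, 0.1979]
ee_rot: [0.746, 0.658, -0.075, 0.066]
contact_force: [1.1, 0.0, -4.1]
width: 0.0554
grasp_force: 30.0
```

```bash
python3 -c "
from plan import *
show()"
```

```text
t 7.4 pos [0.4331 0.0331 0.1979] psi -7.1 w 0.0554 gf 30.0 F [ 1.1  0.  -4.1] M [ 0.417 -0.169  0.001]
```

```bash
python3 -c "
from plan import *
show([(.588,-.3146,.19,1.1)])"
```

```text
t 7.4 pos [0.4331 0.0331 0.1979] psi -7.1 w 0.0554 gf 30.0 F [ 1.1  0.  -4.1] M [ 0.417 -0.169  0.001]
([-0.794, 0.492, 0.181], [-0.009, 0.133, -0.095]) rows>= 7.6 rot 1.6
--
```

>>> apply_moves(moves=[{"delta_pos": [-0.06,0.04,0.014],"twist": [-0.009,0.133,-0.095]},{"delta_pos": [-0.16,0.1,0.036],"twist": [-0.009,0.133,-0.095]},{"delta_pos": [-0.26,0.16,0.06],"twist": [-0.009,0.133,-0.095]},{"delta_pos": [-0.36,0.223,0.082],"twist": [-0.009,0.133,-0.095]},{"delta_pos": [-0.46,0.285,0.105],"twist": [-0.009,0.133,-0.095]},{"delta_pos": [-0.56,0.347,0.128],"twist": [-0.009,0.133,-0.095]},{"delta_pos": [-0.66,0.41,0.15],"twist": [-0.009,0.133,-0.095]},{"delta_pos": [-0.74,0.46,0.168],"twist": [-0.009,0.133,-0.095]},{"delta_pos": [-0.794,0.492,0.181],"twist": [-0.009,0.133,-0.095]},{"delta_pos": [-0.794,0.492,0.181],"twist": [-0.009,0.133,-0.095]},{"delta_pos": [-0.794,0.492,0.181],"twist": [-0.009,0.133,-0.095]},{"delta_pos": [-0.794,0.492,0.181],"twist": [-0.009,0.133,-0.095]}])

```text
t: 8.6
eef_pos: [0.5885, -0.3119, 0.1897]
ee_rot: [0.699, 0.715, 0.0, -0.001]
contact_force: [-0.2, 0.3, -5.0]
width: 0.0552
grasp_force: 30.0
```

```bash
python3 -c "
from plan import *
show([(.588,-.3146,.032,1.1)])"
```

```text
t 8.6 pos [ 0.5885 -0.3119  0.1897] psi 1.3 w 0.0552 gf 30.0 F [-0.2  0.3 -5. ] M [ 0.011 -0.133  0.018]
([-0.007, -0.001, 0.394], [-0.001, -0.001, 0.002]) rows>= 3.2 rot 0.0
--
```

>>> apply_moves(moves=[{"delta_pos": [-0.006,0,0.1],"twist": [0,0,0]},{"delta_pos": [-0.006,0,0.2],"twist": [0,0,0]},{"delta_pos": [-0.006,0,0.29],"twist": [0,0,0]},{"delta_pos": [-0.006,0,0.35],"twist": [0,0,0]},{"delta_pos": [-0.006,0,0.375],"twist": [0,0,0]},{"delta_pos": [-0.006,0,0.387],"twist": [0,0,0]},{"delta_pos": [-0.006,0,0.393],"twist": [0,0,0]},{"delta_pos": [-0.006,0,0.396],"twist": [0,0,0]},{"delta_pos": [-0.006,0,0.396],"twist": [0,0,0]},{"delta_pos": [-0.006,0,0.396],"twist": [0,0,0]}])

```text
t: 9.6
eef_pos: [0.589, -0.3074, 0.0356]
ee_rot: [0.698, 0.716, 0.002, -0.003]
contact_force: [-14.1, 19.0, 31.9]
width: 0.0556
grasp_force: 30.1
```

>>> apply_moves(moves=[{"delta_pos": [0,0,-0.01],"twist": [0,0,0]},{"delta_pos": [0,0,-0.02],"twist": [0,0,0]},{"delta_pos": [0,0,-0.02],"twist": [0,0,0]}])

```text
t: 9.9
eef_pos: [0.5893, -0.3152, 0.0404]
ee_rot: [0.699, 0.715, -0.0, 0.0]
contact_force: [-0.2, -0.3, -4.1]
width: 0.0552
grasp_force: 30.0
```

```bash
python3 -c "
from plan import *
show([(.588,-.3146,.032,1.1)])
from cell import robot
import cv2
a=robot.get_image('side')['img'][230:,150:520,::-1]; b=robot.get_image('top')['img'][80:300,380:520,::-1]
a=cv2.resize(a,None,fx=1.4,fy=1.4); b=cv2.resize(b,None,fx=238/220,fy=238/220)
h=max(a.shape[0],b.shape[0]);p=lambda i:cv2.copyMakeBorder(i,0,h-i.shape[0],0,0,0)
cv2.imwrite('pics/p1.png',cv2.hconcat([p(a),p(b)]))"
```

```text
t 9.9 pos [ 0.5893 -0.3152  0.0404] psi 1.2 w 0.0552 gf 30.0 F [-0.2 -0.3 -4.1] M [ 0.007 -0.135 -0.011]
([0.002, -0.003, 0.021], [0.0, 0.0, 0.002]) rows>= 0.2 rot 0.0
--
```

View pics/p1.png

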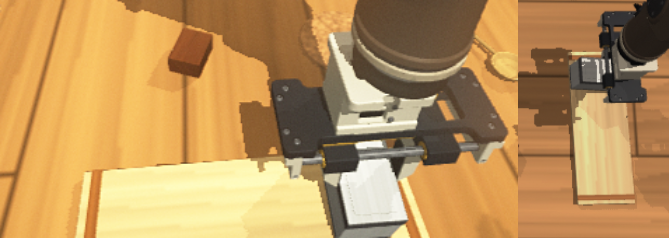

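The side crop shows the tin held over the board's far slot around (370,190). It isn't visibly tilted, so I'll measure the lid plane from depth.

```bash
python3 -c "
from h import *
from cell import robot
for n in('side','top'):
    d=robot.get_image(n);W=cloud(d);f=W.reshape(-1,3)
    h=cv2.cvtColor(d['img'],cv2.COLOR_RGB2HSV).reshape(-1,3)
    m=(abs(f[:,0]-.589)<.026)&(f[:,1]<-.325 if n=='side' else f[:,1]<-.31)&(f[:,1]>-.375)&(f[:,2]>.055)&(f[:,2]<.1)
    if n=='top': m=(abs(f[:,0]-.589)<.022)&(abs(f[:,1]+.315)<.06)&(f[:,2]>.055)&(f[:,2]<.1)
    P=f[m];print(n,len(P),P.min(0).round(3),P.max(0).round(3))
    if len(P)>30:
        A=np.c_[P[:,:2]-[.589,-.315],np.ones(len(P))]
        for _ in range(3):
            c,*_=np.linalg.lstsq(A,P[:,2],rcond=None);r=P[:,2]-A@c;k=abs(r)<.006;A,P=A[k],P[k]
        print(c.round(4),len(P),r.std())
        b=(abs(f[:,0]-.589)<.04)&(abs(f[:,1]+.315)<.065)&(f[:,2]>.03)&(f[:,2]<.075);print(np.percentile(f[b][:,1],[1,99]))
"
```

```text
side 1289 [ 0.563 -0.362  0.055] [ 0.615 -0.325  0.084]
[-0.0213  0.2261  0.0846] 1194 0.0012509158089143515
[-0.3616127  -0.30417372]
top 383 [ 0.567 -0.324  0.078] [ 0.611 -0.255  0.097]
[-0.0279  0.1776  0.0831] 383 0.0016604272930061921
[-0.31727287 -0.2500816 ]
```

>>> apply_moves(moves=[{"delta_pos": [0,0,0],"twist": [0,-0.07,0]},{"delta_pos": [0,0,0],"twist": [0,-0.133,0]},{"delta_pos": [0,0,0],"twist": [0,-0.133,0]},{"delta_pos": [0,0,0],"twist": [0,-0.133,0]}])

```text
t: 10.5
eef_pos: [0.5892, -0.3138, 0.0392]
ee_rot: [0.695, 0.712, -0.069, 0.07]
contact_force: [-0.5, -0.9, -3.2]
width: 0.0554
grasp_force: 30.0
```

```bash
cat > lid.py <<'E'
from h import *
def lid(x,y,zmin=.05,zmax=.11,zb=None):
    from cell import robot
    for n in('side','top'):
        d=robot.get_image(n);f=cloud(d).reshape(-1,3)
        m=(abs(f[:,0]-x)<.024)&(abs(f[:,1]-y)<.052)&(abs(f[:,1]-y)>.012)&(f[:,2]>zmin)&(f[:,2]<zmax)
        P=f[m]
        if len(P)<40: print(n,len(P));continue
        # lid: keep pixels by robust plane fit
        A=np.c_[P[:,:2]-[x,y],np.ones(len(P))];k=np.ones(len(P),bool)
        for t in(.02,.01,.006,.005,.004):
            c,*_=np.linalg.lstsq(A[k],P[k,2],rcond=None);k=abs(P[:,2]-A@c)<t
        print(n,k.sum(),"slope",c[:2].round(3),"z at centre",c[2].round(4))
E
python3 -c "
from lid import *
lid(.589,-.315)
from plan import *
show([(.589,-.3152,.03,1.1,-.2)])"
```

```text
side 1225 slope [-0.019 -0.002] z at centre 0.0829
top 146 slope [-0.022 -0.025] z at centre 0.0827
t 10.6 pos [ 0.5885 -0.3164  0.0392] psi 1.1 w 0.0551 gf 30.0 F [ 0.5 -0.8 -4.2] M [ 0.371 -0.052 -0.053]
([0.007, 0.001, 0.022], [-0.001, -0.001, 0.0]) rows>= 0.2 rot 0.0
--
```

>>> apply_moves(moves=[{"delta_pos": [0.003,0,0.014],"twist": [0,0,0]},{"delta_pos": [0.005,0,0.023],"twist": [0,0,0]},{"delta_pos": [0.006,0,0.027],"twist": [0,0,0]},{"delta_pos": [0.006,0,0.028],"twist": [0,0,0]}])

```text
t: 11.0
eef_pos: [0.5883, -0.3173, 0.0295]
ee_rot: [0.697, 0.71, -0.071, 0.071]
contact_force: [-8.9, 0.6, 16.9]
width: 0.0556
grasp_force: 30.0
```

>>> apply_moves(gripper=85, moves=[{"delta_pos": [0,0,0],"twist": [0,0,0]},{"delta_pos": [0,0,0],"twist": [0,0,0]},{"delta_pos": [0,0,0],"twist": [0,0,0]},{"delta_pos": [0,0,0],"twist": [0,0,0]}])

```text
t: 11.4
eef_pos: [0.589, -0.315, 0.0278]
ee_rot: [0.696, 0.711, -0.07, 0.071]
contact_force: [-0.3, 0.1, -0.4]
width: 0.0821
grasp_force: 0.0
```

```bash
python3 -c "
from plan import *
show([(.588,-.3146,.15,1.1)])"
```

```text
t 11.4 pos [ 0.589  -0.315   0.0278] psi 1.2 w 0.0821 gf 0.0 F [-0.3  0.1 -0.4] M [ 0.196 -0.097 -0.027]
([-0.059, -0.003, -0.3], [-0.0, 0.133, 0.001]) rows>= 2.4 rot 1.3
--
```

>>> apply_moves(moves=[{"delta_pos": [-0.029,0,-0.1],"twist": [0,0,0]},{"delta_pos": [-0.045,0,-0.2],"twist": [0,0.08,0]},{"delta_pos": [-0.059,0,-0.3],"twist": [0,0.133,0]},{"delta_pos": [-0.059,0,-0.35],"twist": [0,0.133,0]},{"delta_pos": [-0.059,0,-0.35],"twist": [0,0.133,0]}])

```text
t: 11.9
eef_pos: [0.5908, -0.3116, 0.1734]
ee_rot: [0.7, 0.714, 0.001, 0.002]
contact_force: [0.1, 0.2, 0.5]
width: 0.0849
grasp_force: 0.0
```

```bash
python3 -c "
from plan import *
show([(.5,.04,.2,-5)],[(.4368,.3847,.12,-11)])
from lid import *
lid(.588,-.316)"
```

```text
t 11.9 pos [ 0.5908 -0.3116  0.1734] psi 1.1 w 0.0849 gf 0.0 F [0.1 0.2 0.5] M [-0.014 -0.137 -0.027]
([0.883, -0.209, -0.069], [0.003, 0.001, 0.071]) rows>= 7.3 rot 0.7
--
([0.845, -0.233, 0.2], [0.0, 0.0, 0.07]) rows>= 7.2 rot 0.7
--
side 1590 slope [-0.006  0.01 ] z at centre 0.0729
top 507 slope [-0.014  0.004] z at centre 0.0722
```

Placed flat at 72 mm lid height, as it should be. On to the tin at the left.

>>> apply_moves(gripper=91.8, moves=[{"delta_pos": [0.883,-0.209,-0.069],"twist": [0,0,0.071]},{"delta_pos": [0.883,-0.209,-0.069],"twist": [0,0,0.071]},{"delta_pos": [0.883,-0.209,-0.069],"twist": [0,0,0.071]},{"delta_pos": [0.883,-0.209,-0.069],"twist": [0,0,0.071]},{"delta_pos": [0.883,-0.209,-0.069],"twist": [0,0,0.071]},{"delta_pos": [0.883,-0.209,-0.069],"twist": [0,0,0.071]},{"delta_pos": [0.883,-0.209,-0.069],"twist": [0,0,0.071]},{"delta_pos": [0.883,-0.209,-0.069],"twist": [0,0,0.071]}])

```text
t: 12.8
eef_pos: [0.4952, 0.0471, 0.1971]
ee_rot: [0.734, 0.679, -0.0, -0.001]
contact_force: [0.6, -0.4, -0.9]
width: 0.0918
grasp_force: 0.0
```

>>> apply_moves(moves=[{"delta_pos": [0.845,-0.233,0.2],"twist": [0,0,0.07]},{"delta_pos": [0.845,-0.233,0.2],"twist": [0,0,0.07]},{"delta_pos": [0.845,-0.233,0.2],"twist": [0,0,0.07]},{"delta_pos": [0.845,-0.233,0.2],"twist": [0,0,0.07]},{"delta_pos": [0.845,-0.233,0.2],"twist": [0,0,0.07]},{"delta_pos": [0.845,-0.233,0.2],"twist": [0,0,0.07]},{"delta_pos": [0.845,-0.233,0.2],"twist": [0,0,0.07]},{"delta_pos": [0.845,-0.233,0.2],"twist": [0,0,0.07]},{"delta_pos": [0.845,-0.233,0.2],"twist": [0,0,0.07]},{"delta_pos": [0.845,-0.233,0.2],"twist": [0,0,0.07]},{"delta_pos": [0.845,-0.233,0.2],"twist": [0,0,0.07]}])

```text
t: 13.9
eef_pos: [0.4347, 0.3834, 0.1176]
ee_rot: [0.772, 0.636, -0.001, 0.0]
contact_force: [-0.2, -0.7, 0.1]
width: 0.0919
grasp_force: 0.0
```

```bash
python3 -c "
from plan import *
show([(.4368,.3847,.012,-11)])"
```

```text
t 13.9 pos [0.4347 0.3834 0.1176] psi -11.0 w 0.0919 gf 0.0 F [-0.2 -0.7  0.1] M [-0.1   -0.095 -0.005]
([0.005, 0.004, 0.264], [-0.0, 0.001, -0.0]) rows>= 2.1 rot 0.0
--
```

>>> apply_moves(moves=[{"delta_pos": [0.004,0.003,0.12],"twist": [0,0,0]},{"delta_pos": [0.004,0.003,0.22],"twist": [0,0,0]},{"delta_pos": [0.004,0.003,0.262],"twist": [0,0,0]},{"delta_pos": [0.004,0.003,0.262],"twist": [0,0,0]}])

```text
t: 14.3
eef_pos: [0.4349, 0.3836, 0.0108]
ee_rot: [0.772, 0.636, -0.002, 0.0]
contact_force: [-0.0, -0.1, 0.3]
width: 0.0921
grasp_force: 0.0
```

>>> apply_moves(gripper=40, moves=[{"delta_pos": [0,0,0],"twist": [0,0,0]},{"delta_pos": [0,0,0],"twist": [0,0,0]},{"delta_pos": [0,0,0],"twist": [0,0,0]},{"delta_pos": [0,0,0],"twist": [0,0,0]},{"delta_pos": [0,0,0],"twist": [0,0,0]},{"delta_pos": [0,0,0],"twist": [0,0,0]}])

```text
t: 14.9
eef_pos: [0.4369, 0.3873, 0.014]
ee_rot: [0.771, 0.636, 0.001, 0.0]
contact_force: [4.6, -1.3, 6.6]
width: 0.0556
grasp_force: 30.0
```

>>> apply_moves(moves=[{"delta_pos": [0,0,-0.08],"twist": [0,0,0]},{"delta_pos": [0,0,-0.18],"twist": [0,0,0]},{"delta_pos": [0,0,-0.28],"twist": [0,0,0]},{"delta_pos": [0,0,-0.38],"twist": [0,0,0]},{"delta_pos": [0,0,-0.45],"twist": [0,0,0]},{"delta_pos": [0,0,-0.45],"twist": [0,0,0]},{"delta_pos": [0,0,-0.45],"twist": [0,0,0]},{"delta_pos": [0,0,-0.45],"twist": [0,0,0]},{"delta_pos": [0,0,-0.45],"twist": [0,0,0]}])

```text
t: 15.8
eef_pos: [0.4344, 0.3859, 0.1909]
ee_rot: [0.771, 0.637, -0.002, -0.0]
contact_force: [-0.5, -0.9, -4.9]
width: 0.0559
grasp_force: 30.0
```

```bash
python3 -c "
from plan import *
show()"
```

```text
t 15.8 pos [0.4344 0.3859 0.1909] psi -10.9 w 0.0559 gf 30.0 F [-0.5 -0.9 -4.9] M [ 0.071 -0.072  0.003]
```

>>> apply_moves(moves=[{"delta_pos": [0.1,0,0],"twist": [0,0,0]},{"delta_pos": [0,0,0],"twist": [0,0,0]},{"delta_pos": [-0.1,0,0],"twist": [0,0,0]},{"delta_pos": [0,0,0],"twist": [0,0,0]},{"delta_pos": [0.1,0,0],"twist": [0,0,0]},{"delta_pos": [0,0,0],"twist": [0,0,0]},{"delta_pos": [-0.1,0,0],"twist": [0,0,0]},{"delta_pos": [0,0,0],"twist": [0,0,0]},{"delta_pos": [0.1,0,0],"twist": [0,0,0]},{"delta_pos": [0,0,0],"twist": [0,0,0]},{"delta_pos": [-0.1,0,0],"twist": [0,0,0]},{"delta_pos": [0,0,0],"twist": [0,0,0]},{"delta_pos": [0.1,0,0],"twist": [0,0,0]},{"delta_pos": [0,0,0],"twist": [0,0,0]},{"delta_pos": [-0.1,0,0],"twist": [0,0,0]},{"delta_pos": [0,0,0],"twist": [0,0,0]}])

```text
t: 17.4
eef_pos: [0.4342, 0.3693, 0.1869]
ee_rot: [0.774, 0.633, -0.01, 0.006]
contact_force: [2.4, 0.1, -5.0]
width: 0.056
grasp_force: 30.0
```

```bash
python3 -c "
from plan import *
show()"
```

```text
t 17.4 pos [0.4342 0.3693 0.1869] psi -11.5 w 0.056 gf 30.0 F [ 2.4  0.1 -5. ] M [ 0.195 -0.441 -0.048]
```

>>> apply_moves(moves=[{"delta_pos": [0,0,0],"twist": [0,0.067,0]},{"delta_pos": [0,0,0],"twist": [0,0.133,0]},{"delta_pos": [0,0,0],"twist": [0,0.133,0]},{"delta_pos": [0,0,0],"twist": [0,0.133,0]},{"delta_pos": [0,0,0],"twist": [0,0.133,0]},{"delta_pos": [0,0,0],"twist": [0,0.133,0]},{"delta_pos": [0,0,0],"twist": [0,0.133,0]}])

```text
t: 18.1
eef_pos: [0.4349, 0.3879, 0.1931]
ee_rot: [0.767, 0.634, 0.076, -0.064]
contact_force: [0.3, 0.0, -5.0]
width: 0.0557
grasp_force: 30.0
```

```bash
python3 -c "
from plan import *
show()"
```

```text
t 18.1 pos [0.4349 0.3879 0.1931] psi -10.8 w 0.0557 gf 30.0 F [ 0.3  0.  -5. ] M [-0.537  0.044  0.017]
```

>>> apply_moves(moves=[{"delta_pos": [0,0,0],"twist": [0,-0.1,0]},{"delta_pos": [0,0,0],"twist": [0,-0.2,0]},{"delta_pos": [0,0,0],"twist": [0,-0.266,0]},{"delta_pos": [0,0,0],"twist": [0,-0.266,0]},{"delta_pos": [0,0,0],"twist": [0,-0.266,0]},{"delta_pos": [0,0,0],"twist": [0,-0.266,0]},{"delta_pos": [0,0,0],"twist": [0,-0.266,0]},{"delta_pos": [0,0,0],"twist": [0,-0.266,0]}])

```text
t: 18.9
eef_pos: [0.4358, 0.3859, 0.1936]
ee_rot: [0.768, 0.633, -0.076, 0.063]
contact_force: [-0.0, 0.7, -5.5]
width: 0.0557
grasp_force: 30.0
```

```bash
python3 -c "
from plan import *
show([(.5,.03,.2,-5)])"
```

```text
t 18.9 pos [0.4358 0.3859 0.1936] psi -11.0 w 0.0557 gf 30.0 F [-0.   0.7 -5.5] M [ 0.388 -0.181  0.007]
([-0.829, 0.327, 0.151], [-0.007, 0.132, -0.07]) rows>= 7.2 rot 1.5
--
```

```bash
cat > avg.py <<'E'
import numpy as np
from scipy.spatial.transform import Rotation as R
from cell import robot
def avg(n=8):
    F=[];M=[]
    for _ in range(n):
        robot.get_image("top");s=robot.sense();F.append(s["contact_force"]);M.append(s["moment"])
    y=R.from_quat(s["ee_rot"]).as_matrix()[:,1]
    M=np.array(M);print("t",round(s["t"],2),"F",np.mean(F,0).round(2),"M.y",(M@y).mean().round(4),"+-",((M@y).std()/n**.5).round(4),"M.other",np.mean(M,0).round(3))
def lidt(off=0.033):
    # lid slope seen by the side camera while holding: along-tin tilt
    from h import cloud
    d=robot.get_image("side");f=cloud(d).reshape(-1,3);s=robot.sense();r=R.from_quat(s["ee_rot"]).as_matrix()
    q=(f-np.array(s["eef_pos"]))@r   # in tool axes
    m=(abs(q[:,1])<.024)&(abs(q[:,0])<.05)&(abs(q[:,0])>.014)&(q[:,2]>-.062)&(q[:,2]<-.02);P=q[m]
    k=np.ones(len(P),bool);A=np.c_[P[:,:2],np.ones(len(P))]
    for t in(.02,.01,.006,.004,.003):
        c,*_=np.linalg.lstsq(A[k],P[k,2],rcond=None);k=abs(P[:,2]-A@c)<t
    print("tin in tool: slope x,y",c[:2].round(3),"lid z",c[2].round(4),k.sum(),"of",m.sum(),"x span",np.percentile(P[k,0],[1,99]).round(3))
E
python3 -c "
from avg import *
avg();lidt()"
```

```text
t 19.3 F [ 0.21 -0.23 -4.78] M.y 0.4566 +- 0.0087 M.other [ 0.428 -0.194  0.014]
tin in tool: slope x,y [-0.128  0.008] lid z -0.046 132 of 143 x span [-0.049  0.047]
```

>>> apply_moves(moves=[{"delta_pos": [0,0,0],"twist": [0,0.1,0]},{"delta_pos": [0,0,0],"twist": [0,0.2,0]},{"delta_pos": [0,0,0],"twist": [0,0.266,0]},{"delta_pos": [0,0,0],"twist": [0,0.266,0]},{"delta_pos": [0,0,0],"twist": [0,0.266,0]},{"delta_pos": [0,0,0],"twist": [0,0.266,0]},{"delta_pos": [0,0,0],"twist": [0,0.266,0]}])

```text
t: 20.05
eef_pos: [0.4347, 0.3888, 0.1932]
ee_rot: [0.766, 0.635, 0.076, -0.064]
contact_force: [0.1, 0.8, -5.5]
width: 0.0558
grasp_force: 30.0
```

```bash
python3 -c "
from avg import *
avg();lidt()
from plan import *
show([(.5,.03,.2,-5)])"
```

```text
t 20.45 F [ 0.01  0.08 -4.75] M.y -0.4841 +- 0.0139 M.other [-0.491  0.01   0.006]
tin in tool: slope x,y [-0.128  0.011] lid z -0.0454 326 of 328 x span [-0.049  0.048]
t 20.5 pos [0.4351 0.3871 0.193 ] psi -10.9 w 0.0554 gf 30.0 F [ 0.   0.1 -5. ] M [-0.514 -0.015 -0.015]
([-0.826, 0.328, -0.185], [0.006, -0.133, -0.068]) rows>= 7.3 rot 1.5
--
```

```bash
python3 -c "
from plan import *
show([(.47,.05,.2,-5,-.128)],)
import plan
p0=np.array([.47,.05,.2]);r0=T(np.radians(-5),-.128)
print(rel(p0,r0,[.478,-.3167,.15],T(np.radians(1.1),-.128)))"
```

```text
t 20.5 pos [0.4351 0.3871 0.193 ] psi -10.9 w 0.0554 gf 30.0 F [ 0.   0.1 -5. ] M [-0.514 -0.015 -0.015]
([-0.791, 0.245, -0.178], [0.002, -0.218, -0.069]) rows>= 6.8 rot 2.3
--
([-0.888, 0.1, 0.24], [-0.009, -0.0, -0.07])
```

>>> apply_moves(moves=[{"delta_pos": [-0.06,0.02,-0.014],"twist": [0,-0.06,-0.02]},{"delta_pos": [-0.16,0.05,-0.036],"twist": [0,-0.12,-0.04]},{"delta_pos": [-0.27,0.084,-0.061],"twist": [0,-0.18,-0.06]},{"delta_pos": [-0.38,0.118,-0.086],"twist": [0.002,-0.218,-0.069]},{"delta_pos": [-0.49,0.152,-0.11],"twist": [0.002,-0.218,-0.069]},{"delta_pos": [-0.6,0.186,-0.135],"twist": [0.002,-0.218,-0.069]},{"delta_pos": [-0.7,0.217,-0.158],"twist": [0.002,-0.218,-0.069]},{"delta_pos": [-0.791,0.245,-0.178],"twist": [0.002,-0.218,-0.069]}])

```text
t: 21.3
eef_pos: [0.4704, 0.048, 0.2002]
ee_rot: [0.736, 0.674, -0.047, 0.043]
contact_force: [1.0, -0.3, -4.9]
width: 0.0553
grasp_force: 30.0
```

>>> apply_moves(moves=[{"delta_pos": [-0.1,0.011,0.027],"twist": [-0.009,0,-0.07]},{"delta_pos": [-0.2,0.022,0.054],"twist": [-0.009,0,-0.07]},{"delta_pos": [-0.31,0.035,0.084],"twist": [-0.009,0,-0.07]},{"delta_pos": [-0.42,0.047,0.114],"twist": [-0.009,0,-0.07]},{"delta_pos": [-0.53,0.06,0.143],"twist": [-0.009,0,-0.07]},{"delta_pos": [-0.64,0.072,0.173],"twist": [-0.009,0,-0.07]},{"delta_pos": [-0.74,0.083,0.2],"twist": [-0.009,0,-0.07]},{"delta_pos": [-0.83,0.093,0.224],"twist": [-0.009,0,-0.07]},{"delta_pos": [-0.888,0.1,0.24],"twist": [-0.009,0,-0.07]},{"delta_pos": [-0.888,0.1,0.24],"twist": [-0.009,0,-0.07]},{"delta_pos": [-0.888,0.1,0.24],"twist": [-0.009,0,-0.07]}])

```text
t: 22.4
eef_pos: [0.4783, -0.3166, 0.1496]
ee_rot: [0.699, 0.712, -0.044, 0.045]
contact_force: [-0.4, 0.2, -4.3]
width: 0.0555
grasp_force: 30.0
```

```bash
python3 -c "
from avg import *
avg();lidt()
from plan import *
show([(.478,-.3167,.04,1.1,-.128)],)"
```

```text
t 22.8 F [ 0.11  0.12 -5.15] M.y 0.2695 +- 0.0144 M.other [ 0.272 -0.11   0.019]
tin in tool: slope x,y [-0.128  0.011] lid z -0.0453 1909 of 1911 x span [-0.049  0.039]
t 22.85 pos [ 0.4784 -0.3162  0.1501] psi 1.1 w 0.0555 gf 30.0 F [-0.3  0.1 -5.1] M [ 0.271 -0.105 -0.037]
([0.034, -0.001, 0.273], [0.0, -0.0, 0.0]) rows>= 2.2 rot 0.0
--
```

>>> apply_moves(moves=[{"delta_pos": [0.012,0,0.1],"twist": [0,0,0]},{"delta_pos": [0.025,0,0.2],"twist": [0,0,0]},{"delta_pos": [0.033,0,0.265],"twist": [0,0,0]},{"delta_pos": [0.036,0,0.29],"twist": [0,0,0]},{"delta_pos": [0.037,0,0.3],"twist": [0,0,0]},{"delta_pos": [0.038,0,0.305],"twist": [0,0,0]},{"delta_pos": [0.038,0,0.307],"twist": [0,0,0]},{"delta_pos": [0.038,0,0.307],"twist": [0,0,0]}])

```text
t: 23.65
eef_pos: [0.4787, -0.3173, 0.0284]
ee_rot: [0.699, 0.712, -0.045, 0.046]
contact_force: [-2.0, 0.4, -0.8]
width: 0.0558
grasp_force: 30.0
```

>>> apply_moves(gripper=85, moves=[{"delta_pos": [0,0,0],"twist": [0,0,0]},{"delta_pos": [0,0,0],"twist": [0,0,0]},{"delta_pos": [0,0,0],"twist": [0,0,0]},{"delta_pos": [0,0,0],"twist": [0,0,0]}])

```text
t: 24.05
eef_pos: [0.479, -0.3174, 0.0267]
ee_rot: [0.699, 0.712, -0.044, 0.046]
contact_force: [0.6, -0.0, -0.3]
width: 0.0821
grasp_force: 0.0
```

```bash
python3 -c "
from plan import *
show([(.478,-.3167,.17,1.1,-.128)],)"
```

```text
t 24.05 pos [ 0.479  -0.3174  0.0267] psi 1.1 w 0.0821 gf 0.0 F [ 0.6 -0.  -0.3] M [ 0.109 -0.088  0.026]
([-0.044, -0.002, -0.356], [0.001, 0.0, -0.0]) rows>= 2.9 rot 0.0
--
```

>>> apply_moves(moves=[{"delta_pos": [-0.012,0,-0.1],"twist": [0,0,0]},{"delta_pos": [-0.025,0,-0.2],"twist": [0,0,0]},{"delta_pos": [-0.037,0,-0.3],"twist": [0,0,0]},{"delta_pos": [-0.044,0,-0.356],"twist": [0,0.085,0]},{"delta_pos": [-0.044,0,-0.356],"twist": [0,0.085,0]}])

```text
t: 24.55
eef_pos: [0.4796, -0.3216, 0.1736]
ee_rot: [0.702, 0.712, 0.002, 0.003]
contact_force: [-0.4, -1.2, -0.2]
width: 0.085
grasp_force: 0.0
```

```bash
python3 -c "
from plan import *
show([(.55,-.02,.2,3)],[(.6445,.2195,.12,4.7)])
from lid import *
lid(.478,-.317)"
```

```text
t 24.55 pos [ 0.4796 -0.3216  0.1736] psi 0.8 w 0.085 gf 0.0 F [-0.4 -1.2 -0.2] M [-0.196 -0.089 -0.04 ]
([0.752, 0.186, -0.066], [0.004, 0.001, -0.026]) rows>= 6.2 rot 0.3
--
([0.586, 0.267, 0.2], [0.0, 0.0, -0.02]) rows>= 5.4 rot 0.2
--
side 1911 slope [-0.003  0.006] z at centre 0.073
top 628 slope [-0.012  0.   ] z at centre 0.0723
```

>>> apply_moves(gripper=91.8, moves=[{"delta_pos": [0.752,0.186,-0.066],"twist": [0.002,0,-0.026]},{"delta_pos": [0.752,0.186,-0.066],"twist": [0.002,0,-0.026]},{"delta_pos": [0.752,0.186,-0.066],"twist": [0.002,0,-0.026]},{"delta_pos": [0.752,0.186,-0.066],"twist": [0.002,0,-0.026]},{"delta_pos": [0.752,0.186,-0.066],"twist": [0.002,0,-0.026]},{"delta_pos": [0.752,0.186,-0.066],"twist": [0.002,0,-0.026]},{"delta_pos": [0.752,0.186,-0.066],"twist": [0.002,0,-0.026]}])

```text
t: 25.35
eef_pos: [0.5469, -0.0058, 0.1961]
ee_rot: [0.683, 0.731, 0.0, -0.002]
contact_force: [-0.1, 0.9, -0.0]
width: 0.092
grasp_force: 0.0
```

>>> apply_moves(moves=[{"delta_pos": [0.586,0.267,0.2],"twist": [0,0,-0.02]},{"delta_pos": [0.586,0.267,0.2],"twist": [0,0,-0.02]},{"delta_pos": [0.586,0.267,0.2],"twist": [0,0,-0.02]},{"delta_pos": [0.586,0.267,0.2],"twist": [0,0,-0.02]},{"delta_pos": [0.586,0.267,0.2],"twist": [0,0,-0.02]},{"delta_pos": [0.586,0.267,0.2],"twist": [0,0,-0.02]},{"delta_pos": [0.586,0.267,0.2],"twist": [0,0,-0.02]},{"delta_pos": [0.586,0.267,0.2],"twist": [0,0,-0.02]},{"delta_pos": [0.586,0.267,0.2],"twist": [0,0,-0.02]}])

```text
t: 26.25
eef_pos: [0.6397, 0.2243, 0.1156]
ee_rot: [0.676, 0.737, -0.002, -0.001]
contact_force: [0.6, -0.9, 0.6]
width: 0.0915
grasp_force: 0.0
```

```bash
python3 -c "
from plan import *
show([(.6445,.2195,.012,4.7)])"
```

```text
t 26.25 pos [0.6397 0.2243 0.1156] psi 5.0 w 0.0915 gf 0.0 F [ 0.6 -0.9  0.6] M [-0.025 -0.133 -0.044]
([-0.013, 0.012, 0.259], [-0.002, 0.001, 0.003]) rows>= 2.1 rot 0.0
--
```

>>> apply_moves(moves=[{"delta_pos": [-0.011,0.011,0.12],"twist": [0,0,0]},{"delta_pos": [-0.011,0.011,0.22],"twist": [0,0,0]},{"delta_pos": [-0.011,0.011,0.257],"twist": [0,0,0]},{"delta_pos": [-0.011,0.011,0.257],"twist": [0,0,0]}])

```text
t: 26.65
eef_pos: [0.643, 0.2199, 0.0112]
ee_rot: [0.676, 0.737, -0.003, -0.002]
contact_force: [0.3, 0.6, 0.7]
width: 0.0917
grasp_force: 0.0
```

>>> apply_moves(gripper=40, moves=[{"delta_pos": [0,0,0],"twist": [0,0,0]},{"delta_pos": [0,0,0],"twist": [0,0,0]},{"delta_pos": [0,0,0],"twist": [0,0,0]},{"delta_pos": [0,0,0],"twist": [0,0,0]},{"delta_pos": [0,0,0],"twist": [0,0,0]},{"delta_pos": [0,0,0],"twist": [0,0,0]}])

```text
t: 27.25
eef_pos: [0.6454, 0.2222, 0.0138]
ee_rot: [0.675, 0.737, -0.0, -0.001]
contact_force: [1.7, 0.3, 4.6]
width: 0.0557
grasp_force: 30.0
```

>>> apply_moves(moves=[{"delta_pos": [0,0,-0.08],"twist": [0,0,0]},{"delta_pos": [0,0,-0.18],"twist": [0,0,0]},{"delta_pos": [0,0,-0.28],"twist": [0,0,0]},{"delta_pos": [0,0,-0.38],"twist": [0,0,0]},{"delta_pos": [0,0,-0.45],"twist": [0,0,0]},{"delta_pos": [0,0,-0.45],"twist": [0,0,0]},{"delta_pos": [0,0,-0.45],"twist": [0,0,0]},{"delta_pos": [0,0,-0.45],"twist": [0,0,0]}])

```text
t: 28.05
eef_pos: [0.6435, 0.2209, 0.19]
ee_rot: [0.675, 0.738, -0.003, -0.002]
contact_force: [-0.1, -0.8, -5.5]
width: 0.0555
grasp_force: 30.0
```

>>> apply_moves(moves=[{"delta_pos": [0.1,0,0],"twist": [0,0,0]},{"delta_pos": [0,0,0],"twist": [0,0,0]},{"delta_pos": [-0.1,0,0],"twist": [0,0,0]},{"delta_pos": [0,0,0],"twist": [0,0,0]},{"delta_pos": [0.1,0,0],"twist": [0,0,0]},{"delta_pos": [0,0,0],"twist": [0,0,0]},{"delta_pos": [-0.1,0,0],"twist": [0,0,0]},{"delta_pos": [0,0,0],"twist": [0,0,0]},{"delta_pos": [0.1,0,0],"twist": [0,0,0]},{"delta_pos": [0,0,0],"twist": [0,0,0]},{"delta_pos": [-0.1,0,0],"twist": [0,0,0]},{"delta_pos": [0,0,0],"twist": [0,0,0]},{"delta_pos": [0.1,0,0],"twist": [0,0,0]},{"delta_pos": [0,0,0],"twist": [0,0,0]},{"delta_pos": [-0.1,0,0],"twist": [0,0,0]},{"delta_pos": [0,0,0],"twist": [0,0,0]}])

```text
t: 29.65
eef_pos: [0.6503, 0.2014, 0.189]
ee_rot: [0.683, 0.73, -0.007, 0.004]
contact_force: [2.6, -2.8, -6.1]
width: 0.0559
grasp_force: 30.0
```

```bash
python3 -c "
from plan import *
show()"
```

```text
t 29.65 pos [0.6503 0.2014 0.189 ] psi 3.8 w 0.0559 gf 30.0 F [ 2.6 -2.8 -6.1] M [-0.236 -0.439 -0.011]
```

>>> apply_moves(moves=[{"delta_pos": [0,0,0],"twist": [0,0.067,0]},{"delta_pos": [0,0,0],"twist": [0,0.133,0]},{"delta_pos": [0,0,0],"twist": [0,0.133,0]},{"delta_pos": [0,0,0],"twist": [0,0.133,0]},{"delta_pos": [0,0,0],"twist": [0,0.133,0]},{"delta_pos": [0,0,0],"twist": [0,0.133,0]},{"delta_pos": [0,0,0],"twist": [0,0.133,0]}])

```text
t: 30.35
eef_pos: [0.6444, 0.2229, 0.1928]
ee_rot: [0.672, 0.734, 0.066, -0.075]
contact_force: [0.9, 0.1, -5.6]
width: 0.0552
grasp_force: 30.0
```

```bash
python3 -c "
from avg import *
avg();lidt()"
```

```text
t 30.75 F [ 0.16 -0.05 -5.16] M.y -0.5361 +- 0.0123 M.other [-0.524 -0.16  -0.001]
tin in tool: slope x,y [-0.045  0.002] lid z -0.0464 357 of 357 x span [-0.049  0.047]
```

>>> apply_moves(moves=[{"delta_pos": [0,0,0],"twist": [0,-0.1,0]},{"delta_pos": [0,0,0],"twist": [0,-0.2,0]},{"delta_pos": [0,0,0],"twist": [0,-0.266,0]},{"delta_pos": [0,0,0],"twist": [0,-0.266,0]},{"delta_pos": [0,0,0],"twist": [0,-0.266,0]},{"delta_pos": [0,0,0],"twist": [0,-0.266,0]},{"delta_pos": [0,0,0],"twist": [0,-0.266,0]},{"delta_pos": [0,0,0],"twist": [0,-0.266,0]}])

```text
t: 31.6
eef_pos: [0.6454, 0.2203, 0.1931]
ee_rot: [0.673, 0.733, -0.068, 0.072]
contact_force: [-0.9, 0.5, -5.1]
width: 0.0553
grasp_force: 30.0
```

```bash
python3 -c "
from avg import *
avg();lidt()"
```

```text
t 32.0 F [-0.25 -0.13 -5.48] M.y 0.4837 +- 0.0078 M.other [ 0.492 -0.073 -0.005]
tin in tool: slope x,y [-0.073  0.007] lid z -0.047 149 of 149 x span [-0.05   0.045]
```

>>> apply_moves(moves=[{"delta_pos": [0,0,0],"twist": [0,0.1,0]},{"delta_pos": [0,0,0],"twist": [0,0.2,0]},{"delta_pos": [0,0,0],"twist": [0,0.3,0]},{"delta_pos": [0,0,0],"twist": [0,0.4,0]},{"delta_pos": [0,0,0],"twist": [0,0.48,0]},{"delta_pos": [0,0,0],"twist": [0,0.533,0]},{"delta_pos": [0,0,0],"twist": [0,0.533,0]},{"delta_pos": [0,0,0],"twist": [0,0.533,0]},{"delta_pos": [0,0,0],"twist": [0,0.533,0]},{"delta_pos": [0,0,0],"twist": [0,0.533,0]}])

```text
t: 33.05
eef_pos: [0.6443, 0.2244, 0.1942]
ee_rot: [0.644, 0.706, 0.198, -0.218]
contact_force: [0.0, 0.3, -5.3]
width: 0.0554
grasp_force: 30.0
```

```bash
cat >> avg.py <<'E'
def ang():
    r=R.from_quat(robot.sense()["ee_rot"]).as_matrix();print("tilt sin",r[2,0].round(4))
E
python3 -c "
from avg import *
avg(6);lidt();ang()"
```

```text
t 33.35 F [ 0.02  0.2  -5.68] M.y -1.4238 +- 0.0096 M.other [-1.41  -0.219 -0.008]
tin in tool: slope x,y [-0.049 -0.002] lid z -0.0456 338 of 343 x span [-0.05   0.033]
tilt sin 0.5644
```

>>> apply_moves(moves=[{"delta_pos": [0,0,0],"twist": [0,-0.1,0]},{"delta_pos": [0,0,0],"twist": [0,-0.2,0]},{"delta_pos": [0,0,0],"twist": [0,-0.3,0]},{"delta_pos": [0,0,0],"twist": [0,-0.4,0]},{"delta_pos": [0,0,0],"twist": [0,-0.5,0]},{"delta_pos": [0,0,0],"twist": [0,-0.6,0]},{"delta_pos": [0,0,0],"twist": [0,-0.7,0]},{"delta_pos": [0,0,0],"twist": [0,-0.77,0]},{"delta_pos": [0,0,0],"twist": [0,-0.8,0]},{"delta_pos": [0,0,0],"twist": [0,-0.8,0]},{"delta_pos": [0,0,0],"twist": [0,-0.8,0]},{"delta_pos": [0,0,0],"twist": [0,-0.8,0]}])

```text
t: 34.6
eef_pos: [0.6456, 0.2208, 0.1936]
ee_rot: [0.646, 0.704, -0.2, 0.216]
contact_force: [0.7, 0.2, -4.7]
width: 0.0555
grasp_force: 30.0
```

```bash
python3 -c "
from avg import *
avg(6);lidt();ang()"
```

```text
t 34.9 F [ 0.21 -0.05 -5.32] M.y 1.3708 +- 0.0152 M.other [ 1.376 -0.003 -0.005]Traceback (most recent call last):
  File "<string>", line 3, in <module>
    avg(6);lidt();ang()
           ~~~~^^
  File "avg.py", line 19, in lidt
    print("tin in tool: slope x,y",c[:2].round(3),"lid z",c[2].round(4),k.sum(),"of",m.sum(),"x span",np.percentile(P[k,0],[1,99]).round(3))
                                                                                                      ~~~~~~~~~~~~~^^^^^^^^^^^^^^^
    return _quantile_unchecked(
        a, q, axis, out, overwrite_input, method, keepdims, weights)
    return _ureduce(a,
                    func=_quantile_ureduce_func,
    ...<5 lines>...
                    overwrite_input=overwrite_input,
                    method=method)
    r = func(a, **kwargs)
    result = _quantile(arr,
                       quantiles=q,
    ...<2 lines>...
                       out=out,
                       weights=wgt)
    slices_having_nans = np.isnan(arr[-1, ...])
                                  ~~~^^^^^^^^^
IndexError: index -1 is out of bounds for axis 0 with size 0
```

```bash
python3 -c "
from plan import *
show([(.5,-.02,.2,3,-.06)],)
p0=np.array([.5,-.02,.2]);r0=T(np.radians(3),-.06)
print(rel(p0,r0,[.368,-.319,.14],T(np.radians(1.1),-.06)))"
```

```text
t 34.95 pos [0.645  0.2214 0.1932] psi 5.0 w 0.0554 gf 30.0 F [ 0.2  0.2 -5.4] M [ 1.378 -0.009  0.027]
([-0.479, -0.414, 0.308], [0.006, 0.36, 0.023]) rows>= 5.6 rot 3.6
--
([-0.719, -0.369, 0.193], [0.001, 0.0, 0.022])
```

>>> apply_moves(moves=[{"delta_pos": [-0.04,-0.035,0.026],"twist": [0.001,0.08,0.005]},{"delta_pos": [-0.12,-0.1,0.077],"twist": [0.002,0.17,0.01]},{"delta_pos": [-0.2,-0.17,0.128],"twist": [0.004,0.26,0.016]},{"delta_pos": [-0.28,-0.24,0.18],"twist": [0.006,0.33,0.023]},{"delta_pos": [-0.36,-0.31,0.231],"twist": [0.006,0.36,0.023]},{"delta_pos": [-0.43,-0.37,0.276],"twist": [0.006,0.36,0.023]},{"delta_pos": [-0.479,-0.414,0.308],"twist": [0.006,0.36,0.023]}])

```text
t: 35.65
eef_pos: [0.4973, -0.0249, 0.2002]
ee_rot: [0.69, 0.723, -0.022, 0.022]
contact_force: [1.4, -0.3, -5.3]
width: 0.0555
grasp_force: 30.0
```

>>> apply_moves(moves=[{"delta_pos": [-0.09,-0.046,0.024],"twist": [0,0,0.01]},{"delta_pos": [-0.19,-0.098,0.051],"twist": [0,0,0.022]},{"delta_pos": [-0.29,-0.149,0.078],"twist": [0,0,0.022]},{"delta_pos": [-0.39,-0.2,0.105],"twist": [0,0,0.022]},{"delta_pos": [-0.49,-0.251,0.132],"twist": [0,0,0.022]},{"delta_pos": [-0.59,-0.303,0.158],"twist": [0,0,0.022]},{"delta_pos": [-0.67,-0.344,0.18],"twist": [0,0,0.022]},{"delta_pos": [-0.719,-0.369,0.193],"twist": [0,0,0.022]},{"delta_pos": [-0.719,-0.369,0.193],"twist": [0,0,0.022]},{"delta_pos": [-0.719,-0.369,0.193],"twist": [0,0,0.022]}])

```text
t: 36.65
eef_pos: [0.3671, -0.3187, 0.1402]
ee_rot: [0.7, 0.713, -0.021, 0.022]
contact_force: [-0.2, 0.6, -4.7]
width: 0.0558
grasp_force: 30.0
```

```bash
python3 -c "
from avg import *
lidt();ang()
from plan import *
show([(.368,-.319,.0265,1.1,-.06)],)"
```

```text
tin in tool: slope x,y [-0.081  0.007] lid z -0.0459 1935 of 1935 x span [-0.05   0.049]
tilt sin -0.0599
t 36.7 pos [ 0.3679 -0.3181  0.1404] psi 1.1 w 0.0558 gf 30.0 F [ 0.8  0.5 -4.8] M [ 0.123 -0.101 -0.037]
([0.015, -0.0, 0.284], [0.001, -0.0, 0.0]) rows>= 2.3 rot 0.0
--
```

>>> apply_moves(moves=[{"delta_pos": [0.005,0,0.09],"twist": [0,-0.013,0]},{"delta_pos": [0.01,0,0.18],"twist": [0,-0.013,0]},{"delta_pos": [0.014,0,0.245],"twist": [0,-0.013,0]},{"delta_pos": [0.016,0,0.27],"twist": [0,-0.013,0]},{"delta_pos": [0.016,0,0.28],"twist": [0,-0.013,0]},{"delta_pos": [0.016,0,0.285],"twist": [0,-0.013,0]},{"delta_pos": [0.016,0,0.286],"twist": [0,-0.013,0]}])

```text
t: 37.4
eef_pos: [0.3689, -0.3188, 0.027]
ee_rot: [0.699, 0.714, -0.027, 0.03]
contact_force: [-2.2, 6.1, 6.5]
width: 0.0561
grasp_force: 30.0
```

>>> apply_moves(gripper=85, moves=[{"delta_pos": [0,0,0],"twist": [0,0,0]},{"delta_pos": [0,0,0],"twist": [0,0,0]},{"delta_pos": [0,0,0],"twist": [0,0,0]},{"delta_pos": [0,0,0],"twist": [0,0,0]}])

```text
t: 37.8
eef_pos: [0.3684, -0.3195, 0.026]
ee_rot: [0.7, 0.713, -0.027, 0.03]
contact_force: [-0.7, -0.2, 0.2]
width: 0.082
grasp_force: 0.0
```

>>> apply_moves(moves=[{"delta_pos": [-0.008,0,-0.1],"twist": [0,0,0]},{"delta_pos": [-0.016,0,-0.2],"twist": [0,0,0]},{"delta_pos": [-0.024,0,-0.3],"twist": [0,0.053,0]},{"delta_pos": [-0.024,0,-0.3],"twist": [0,0.053,0]}])

```text
t: 38.2
eef_pos: [0.3703, -0.3228, 0.1511]
ee_rot: [0.701, 0.713, 0.002, 0.004]
contact_force: [0.4, -0.3, -0.7]
width: 0.0853
grasp_force: 0.0
```

```bash
python3 -c "
from plan import *
show([(.5885,-.316,.13,1.1)])
from lid import *
lid(.368,-.319)
lid(.588,-.316)
from cell import robot
d=robot.get_image('top');W=cloud(d);m=(abs(W[:,:,2]-.072)<.006)&(W[:,:,1]<-.2)&(W[:,:,0]>.52)
r=rect(W,m);print(r,m.sum())"
```

```text
t 38.2 pos [ 0.3703 -0.3228  0.1511] psi 1.0 w 0.0853 gf 0.0 F [ 0.4 -0.3 -0.7] M [-0.075 -0.127  0.06 ]
([0.008, 0.545, 0.058], [0.006, 0.002, -0.002]) rows>= 4.4 rot 0.1
--
side 1709 slope [ 0.001 -0.   ] z at centre 0.073
top 670 slope [-0.003 -0.006] z at centre 0.0724
side 1592 slope [-0.006  0.012] z at centre 0.0729
top 527 slope [-0.018  0.005] z at centre 0.0723
((631.47119140625, -480.70965576171875), (470.2203674316406, 216.90943908691406), 89.98091125488281) 3037
```

>>> apply_moves(gripper=85, moves=[{"delta_pos": [0.008,0.545,0.058],"twist": [0.006,0,0]},{"delta_pos": [0.008,0.545,0.058],"twist": [0.006,0,0]},{"delta_pos": [0.008,0.545,0.058],"twist": [0.006,0,0]},{"delta_pos": [0.008,0.545,0.058],"twist": [0.006,0,0]},{"delta_pos": [0.008,0.545,0.058],"twist": [0.006,0,0]},{"delta_pos": [0.008,0.545,0.058],"twist": [0.006,0,0]},{"delta_pos": [0.008,0.545,0.058],"twist": [0.006,0,0]}])

```text
t: 39.15
eef_pos: [0.5849, -0.3105, 0.1213]
ee_rot: [0.7, 0.715, -0.003, -0.004]
contact_force: [0.5, 0.2, 0.7]
width: 0.085
grasp_force: 0.0
```

```bash
python3 -c "
from h import *
from cell import robot
for x0 in (.588,.478,.368):
  d=robot.get_image('side');f=cloud(d).reshape(-1,3)
  m=(abs(f[:,0]-x0)<.045)&(abs(f[:,2]-.073)<.004)&(abs(f[:,1]+.317)<.075)
  print(x0,f[m].min(0).round(3),f[m].max(0).round(3),np.percentile(f[m][:,:2],[1,99],axis=0).round(3).tolist())
from plan import *
show([(.5885,-.316,.024,1.1)])"
```

```text
0.588 [ 0.558 -0.357  0.069] [ 0.616 -0.244  0.076] [[0.558, -0.356], [0.615, -0.247]]
0.478 [ 0.448 -0.366  0.069] [ 0.507 -0.253  0.076] [[0.45, -0.365], [0.506, -0.256]]
0.368 [ 0.339 -0.36   0.069] [ 0.398 -0.259  0.077] [[0.34, -0.359], [0.397, -0.262]]
t 39.3 pos [ 0.5843 -0.312   0.1229] psi 1.1 w 0.0851 gf 0.0 F [-0.6 -1.1  0.5] M [-0.049 -0.066 -0.021]
([-0.01, 0.012, 0.247], [-0.006, 0.0, -0.0]) rows>= 2.0 rot 0.1
--
```

>>> apply_moves(moves=[{"delta_pos": [0.024,0.008,0.1],"twist": [-0.005,0,0]},{"delta_pos": [0.024,0.008,0.2],"twist": [-0.005,0,0]},{"delta_pos": [0.024,0.008,0.245],"twist": [-0.005,0,0]},{"delta_pos": [0.024,0.008,0.245],"twist": [-0.005,0,0]}])

```text
t: 39.7
eef_pos: [0.5847, -0.3018, 0.0224]
ee_rot: [0.7, 0.714, -0.001, -0.002]
contact_force: [-1.2, -0.1, -0.6]
width: 0.0849
grasp_force: 0.0
```

>>> apply_moves(gripper=40, moves=[{"delta_pos": [0,0,0],"twist": [0,0,0]},{"delta_pos": [0,0,0],"twist": [0,0,0]},{"delta_pos": [0,0,0],"twist": [0,0,0]},{"delta_pos": [0,0,0],"twist": [0,0,0]},{"delta_pos": [0,0,0],"twist": [0,0,0]}])

```text
t: 40.2
eef_pos: [0.5881, -0.3023, 0.0261]
ee_rot: [0.7, 0.714, -0.0, 0.0]
contact_force: [-2.8, 0.7, 7.5]
width: 0.0553
grasp_force: 30.0
```

>>> apply_moves(moves=[{"delta_pos": [0,0,-0.08],"twist": [0,0,0]},{"delta_pos": [0,0,-0.18],"twist": [0,0,0]},{"delta_pos": [0,0,-0.28],"twist": [0,0,0]},{"delta_pos": [0,0,-0.38],"twist": [0,0.13,0]},{"delta_pos": [0,0,-0.43],"twist": [0,0.2,0]},{"delta_pos": [0,0,-0.43],"twist": [0,0.2,0]},{"delta_pos": [0,0,-0.43],"twist": [0,0.2,0]},{"delta_pos": [0,0,-0.43],"twist": [0,0.2,0]},{"delta_pos": [0,0,-0.43],"twist": [0,0.2,0]}])

```text
t: 41.1
eef_pos: [0.588, -0.3, 0.1966]
ee_rot: [0.691, 0.707, 0.105, -0.107]
contact_force: [-0.6, 0.6, -3.8]
width: 0.0555
grasp_force: 30.0
```

```bash
python3 -c "
from avg import *
avg(8);lidt();ang()"
```

```text
t 41.5 F [ 0.16  0.17 -3.97] M.y -0.5905 +- 0.008 M.other [-0.588 -0.125  0.007]
tin in tool: slope x,y [-0.013  0.007] lid z -0.0467 1492 of 1492 x span [-0.05   0.015]
tilt sin 0.2955
```

>>> apply_moves(moves=[{"delta_pos": [0,0,0],"twist": [0,-0.1,0]},{"delta_pos": [0,0,0],"twist": [0,-0.2,0]},{"delta_pos": [0,0,0],"twist": [0,-0.3,0]},{"delta_pos": [0,0,0],"twist": [0,-0.4,0]},{"delta_pos": [0,0,0],"twist": [0,-0.4,0]},{"delta_pos": [0,0,0],"twist": [0,-0.4,0]},{"delta_pos": [0,0,0],"twist": [0,-0.4,0]},{"delta_pos": [0,0,0],"twist": [0,-0.4,0]},{"delta_pos": [0,0,0],"twist": [0,-0.4,0]}])

```text
t: 42.45
eef_pos: [0.5874, -0.3038, 0.197]
ee_rot: [0.693, 0.705, -0.105, 0.106]
contact_force: [0.3, -0.4, -3.7]
width: 0.0552
grasp_force: 30.0
```

```bash
python3 -c "
from avg import *
avg(8);ang();lidt()"
```

```text
t 42.85 F [-0.02 -0.1  -4.36] M.y 0.5412 +- 0.0096 M.other [ 0.543 -0.072 -0.003]
tilt sin -0.2953
tin in tool: slope x,y [-0.001  0.008] lid z -0.0475 1164 of 1164 x span [-0.049  0.048]
```

Only the tin now in the gripper fits the rattler: its moment-versus-tilt data show the ball rolling downhill, against the pendulum term. The other two lie on one packed line. Now carry it to the mat.

```bash
python3 -c "
from plan import *
show([(.6374,-.0684,.205,1.1)])"
```

```text
t 42.9 pos [ 0.588  -0.3019  0.197 ] psi 1.1 w 0.0557 gf 30.0 F [-0.2  0.1 -4.1] M [ 0.516 -0.185 -0.03 ]
([0.549, 0.135, -0.191], [0.0, 0.2, 0.0]) rows>= 4.8 rot 2.0
--
```

>>> apply_moves(moves=[{"delta_pos": [0,0,0],"twist": [0,0.07,0]},{"delta_pos": [0,0,0],"twist": [0,0.14,0]},{"delta_pos": [0.04,0.01,-0.014],"twist": [0,0.2,0]},{"delta_pos": [0.1,0.025,-0.035],"twist": [0,0.2,0]},{"delta_pos": [0.18,0.044,-0.063],"twist": [0,0.2,0]},{"delta_pos": [0.26,0.064,-0.09],"twist": [0,0.2,0]},{"delta_pos": [0.34,0.084,-0.118],"twist": [0,0.2,0]},{"delta_pos": [0.42,0.103,-0.146],"twist": [0,0.2,0]},{"delta_pos": [0.48,0.118,-0.167],"twist": [0,0.2,0]},{"delta_pos": [0.52,0.128,-0.181],"twist": [0,0.2,0]},{"delta_pos": [0.54,0.133,-0.188],"twist": [0,0.2,0]},{"delta_pos": [0.549,0.135,-0.191],"twist": [0,0.2,0]},{"delta_pos": [0.549,0.135,-0.191],"twist": [0,0.2,0]},{"delta_pos": [0.549,0.135,-0.191],"twist": [0,0.2,0]},{"delta_pos": [0.549,0.135,-0.191],"twist": [0,0.2,0]},{"delta_pos": [0.549,0.135,-0.191],"twist": [0,0.2,0]},{"delta_pos": [0.549,0.135,-0.191],"twist": [0,0.2,0]}])

```text
t: 44.6
eef_pos: [0.6374, -0.0691, 0.2052]
ee_rot: [0.7, 0.714, -0.0, 0.0]
contact_force: [-0.4, 0.2, -4.6]
width: 0.0556
grasp_force: 30.0
```

```bash
python3 -c "
from avg import *
lidt();ang()
from plan import *
show([(.6374,-.0684,.205,1.1)])
from cell import robot
import cv2
cv2.imwrite('pics/end.png',cv2.hconcat([cv2.resize(robot.get_image(n)['img'][:,:,::-1],(400,250)) for n in('side','top')]))"
```

```text
tin in tool: slope x,y [-0.    0.01] lid z -0.0473 595 of 595 x span [-0.05   0.048]
tilt sin 0.0
t 44.65 pos [ 0.6374 -0.0689  0.2051] psi 1.1 w 0.0557 gf 30.0 F [ 1.2 -0.1 -5.2] M [-0.076 -0.098 -0.   ]
([0.001, 0.0, 0.0], [0.0, -0.0, -0.0]) rows>= 0.0 rot 0.0
--
```

View pics/end.png

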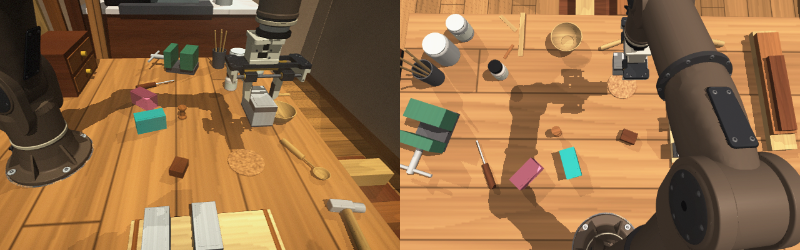

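The picture shows two tins standing on the board (about (155,228) and (207,226) in the left view) and the third held upright over the mat. There's time left, so I'll do a larger-tilt check before handing in. It should give a moment difference of about 2.33 with a ball and 2.16 without.

>>> apply_moves(moves=[{"delta_pos": [0,0,0],"twist": [0,0.09,0]},{"delta_pos": [0,0,0],"twist": [0,0.18,0]},{"delta_pos": [0,0,0],"twist": [0,0.27,0]},{"delta_pos": [0,0,0],"twist": [0,0.35,0]},{"delta_pos": [0,0,0],"twist": [0,0.4,0]},{"delta_pos": [0,0,0],"twist": [0,0.4,0]},{"delta_pos": [0,0,0],"twist": [0,0.4,0]},{"delta_pos": [0,0,0],"twist": [0,0.4,0]},{"delta_pos": [0,0,0],"twist": [0,0.4,0]}])

```text
t: 45.65
eef_pos: [0.6378, -0.0664, 0.2065]
ee_rot: [0.668, 0.684, 0.207, -0.21]
contact_force: [-0.1, 0.8, -4.5]
width: 0.0554
grasp_force: 30.0
```

```bash
python3 -c "
from avg import *
avg(10);ang()"
```

```text
t 46.15 F [-0.04 -0.04 -4.35] M.y -1.2062 +- 0.0096 M.other [-1.204 -0.139 -0.017]
tilt sin 0.5647
```

>>> apply_moves(moves=[{"delta_pos": [0,0,0],"twist": [0,-0.09,0]},{"delta_pos": [0,0,0],"twist": [0,-0.18,0]},{"delta_pos": [0,0,0],"twist": [0,-0.27,0]},{"delta_pos": [0,0,0],"twist": [0,-0.36,0]},{"delta_pos": [0,0,0],"twist": [0,-0.45,0]},{"delta_pos": [0,0,0],"twist": [0,-0.54,0]},{"delta_pos": [0,0,0],"twist": [0,-0.63,0]},{"delta_pos": [0,0,0],"twist": [0,-0.72,0]},{"delta_pos": [0,0,0],"twist": [0,-0.78,0]},{"delta_pos": [0,0,0],"twist": [0,-0.8,0]},{"delta_pos": [0,0,0],"twist": [0,-0.8,0]},{"delta_pos": [0,0,0],"twist": [0,-0.8,0]},{"delta_pos": [0,0,0],"twist": [0,-0.8,0]}])

```text
t: 47.45
eef_pos: [0.6376, -0.0707, 0.2059]
ee_rot: [0.67, 0.681, -0.206, 0.211]
contact_force: [0.1, -0.4, -3.7]
width: 0.0559
grasp_force: 30.0
```

```bash
python3 -c "
from avg import *
avg(10);ang()
from plan import *
show([(.6374,-.0684,.205,1.1)])"
```

```text
t 47.95 F [ 0.22 -0.29 -4.33] M.y 1.165 +- 0.0094 M.other [ 1.167 -0.07   0.002]
tilt sin -0.5645
t 47.95 pos [ 0.6374 -0.0686  0.2052] psi 1.1 w 0.0557 gf 30.0 F [ 0.4 -0.3 -3.8] M [ 1.21  -0.058 -0.003]
([0.001, -0.0, 0.0], [0.0, 0.4, 0.0]) rows>= 0.0 rot 4.0
--
```

The difference is 2.37, which confirms the ball. Back to level, settle and check.

>>> apply_moves(moves=[{"delta_pos": [0,0,0],"twist": [0,0.06,0]},{"delta_pos": [0,0,0],"twist": [0,0.14,0]},{"delta_pos": [0,0,0],"twist": [0,0.22,0]},{"delta_pos": [0,0,0],"twist": [0,0.3,0]},{"delta_pos": [0,0,0],"twist": [0,0.36,0]},{"delta_pos": [0,0,0],"twist": [0,0.39,0]},{"delta_pos": [0,0,0],"twist": [0,0.4,0]},{"delta_pos": [0,0,0],"twist": [0,0.4,0]},{"delta_pos": [0,0,0],"twist": [0,0.4,0]},{"delta_pos": [0,0,0],"twist": [0,0.4,0]},{"delta_pos": [0,0,0],"twist": [0,0.4,0]},{"delta_pos": [0,0,0],"twist": [0,0.4,0]},{"delta_pos": [0,0,0],"twist": [0,0.4,0]},{"delta_pos": [0,0,0],"twist": [0,0.4,0]},{"delta_pos": [0,0,0],"twist": [0,0.4,0]}])

```text
t: 49.45
eef_pos: [0.6374, -0.0686, 0.2052]
ee_rot: [0.7, 0.714, 0.0, 0.0]
contact_force: [-0.3, 0.5, -3.7]
width: 0.0558
grasp_force: 30.0
```

```bash
python3 -c "
from avg import *
lidt();ang()
from plan import *
show([(.6374,-.0684,.205,1.1)])"
```

```text
tin in tool: slope x,y [0.002 0.007] lid z -0.0472 592 of 592 x span [-0.049  0.048]
tilt sin 0.0001
t 49.5 pos [ 0.6374 -0.0686  0.2052] psi 1.1 w 0.0557 gf 30.0 F [-0.3  0.2 -4.4] M [-0.088 -0.043 -0.021]
([0.0, -0.0, 0.0], [0.0, -0.0, 0.0]) rows>= 0.0 rot 0.0
--
```

```bash
python3 -c "
from cell import robot
print(robot.finish_job())"
```

```text
the job is handed in; nothing more can be done
None
```

I handed the job in at about 49.5 s with the tin I identified as the rattler held upright and still, its centre about 22 cm above the cork mat; all three were shaken and the other two stand on the board. I identified it by tilting the tins and reading the wrist moment, not by feeling the shake. The first placing pressed the tin on the board with about 32 N before I re-levelled it.

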